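# Index the decorating wheel three clicks and lock it

### The arm

A 6-joint arm with a two-finger parallel gripper is mounted at the origin on the work surface. World frame = base frame: x ahead of the robot, y to its left, z up, the work surface at z = 0. Lengths are in m, angles in rad, forces in N, time in s.
With the tool pointing down it reaches from about 0.35 to 0.975 m from the base axis. Payload 4.9 kg.
Tool frame: the origin (TCP) lies at the very end of the fingers, on their centre line; the grasp point (between the pads) lies 19 mm behind it (ctrl.grasp_offset is the distance from the TCP to the grasp point, in m); z points along the fingers, y is the line along which they close (so a half turn about z gives the same grasp; the last joint's range is limited). The gripper opens to 85 mm and grips with 20 to 120 N. Pads are 22 mm wide; open, the fingers measure 114 mm over their backs; the gripper's body (76 mm by 85 mm) begins 54 mm behind the grasp point. The pads swing forward as they close: fully open they stand 13 mm farther back than shut.
Start: joints at [-1.243, 0.053, 1.613, -0, 1.476, -0.119], TCP at [0.27, -0.564, 0.231] pointing down, gripper open.
Joint ranges: [-3.01, 3.01], [-1.01, 2.22], [0.06, 2.58], [-1.02, 4.17], [0.09, 2.62], [-3.14, 3.14]. Speed limits (rad/s): [2.57, 2.57, 3.14, 3.14, 3.14, 3.14].

### API

Orientations are given as a rotation vector (axis times angle).
In Python, from station import ctrl, optics gives the robot as it stands.
- The arm moves only by the shell command python3 -m handwheel 'ROWS' [OPENING] [FORCE]. ROWS is JSON, a list of rows, each an object of numbers: "tx", "ty", "tz": the shift along the tool's x, y, z in mm; "roll": the turn about the tool's z in rad. A call has 1 to 12 rows; each row shifts and turns the commanded pose from where the row before left it, along the tool's axes as they then stand; what a row does not reach is not made up. A row lasts 1/12 s, in which the tool goes at most 41.7 mm and 7.16 degrees, less where a joint would pass 70% of its speed; a pose out of reach is approached as far as the arm can. A call with a gripper value outside its range is refused whole. OPENING is the finger opening in mm, from 0 to 85.4, set as the call begins (- or left out, the last holds). The fingers move at their own pace and stop on an object; FORCE is the grip in N (left out, the last holds). Time passes only in rows, so rows that do not move let the fingers close. It gives the time, the measured TCP pose, the force, the opening and the grip force at its end, in the units of the state.
- ctrl.get_obs(): the state, without advancing time (a new reading comes with each control period).
- optics.get_image(name): name is "side" or "top"; returns (picture, depth): 480x640x3 uint8, red, green, blue; 480x640 float32, m along the optical axis (not along the pixel's ray), 0 where there is no reading.
- optics.camera_params(name): a dict with "mtx" (3x3 intrinsics, pixels), "extrinsics" (4x4, takes a point from camera to world coordinates). Camera axes: x right, y down, z forward; pixel columns grow to the right and rows downward; lengths in m; the calibration is good to about 2 mm. A picture is of the moment at which its call begins. camera_params takes no time and is no camera call.
- ctrl.finish_job(): hands the job in; it is judged then, once.
The state is a dict: "t": time; "q": joint angles; "dq": joint speeds; "effort": joint torques, N m; "tool_pos": TCP position; "tool_rot": TCP orientation; "contact_force": force on the tool from outside, world axes, zero at the start; "wrist_torque": the same for the moment, N m; "opening": finger opening in m; "grip_force": force on a finger pad.
Only numpy, scipy, OpenCV 4.12 (cv2) and the standard library are available. Lean on these libraries where they do the work, as an engineer would, in place of code of your own. Each camera call takes 0.05 s, during which the arm holds its last target. There are 200 camera calls.

### The job

The teapot on the indexing decorating wheel is ready for its next quarter: draw the lock pin up out of the wheel, turn the wheel three clicks clockwise (seen from above) from where it stands and leave it resting in the third; then push the lock pin back fully home so that the wheel is locked. Bear only lightly on the wheel, do not touch the freshly painted teapot, and leave the jar, brush and cup where they are.

Things in the scene. Friction and masses are not known exactly. Their poses are not given: they have to be found in the camera images.
- stand: Fixed iron stand of the decorating wheel. Origin: on the wheel's upright axis at table level. Its +x points to the lock pin: a post, 147 to 163 mm from the axis and 26 mm wide, is 118 mm high and carries a steel bush (18 mm across, top 130 mm up, 124 mm from the axis) in which the pin slides. It may face any way.
- head: Wheel: disc 224 mm across with a rubber face 104 mm above the table, out of true by 1 mm up and down; below it a slotted plate 272 mm across. No handle: a fingertip bears on the bare ring 80 to 110 mm from the axis and carries it round; leaving a click takes about 4 N along the rim, so bear with 10 to 16 N; over 30 N harms the bearing. Origin on the axis at table level; axes turn with it.
- wheel (a joint): Wheel angle in rad, 0 at the start, growing clockwise seen from above. A spring detent pulls it into the nearest of twelve rests, pi/6 (one click) apart, 0 being one; half-way the pull changes sense (felt along the rim: resistance, then pull). Let go, it settles in the nearest rest. While the pin is down it cannot turn.
- pin (a joint): Height of the lock pin in m: 0 = fully home in a slot of the plate (locked), 0.015 = drawn right up to its stop; clear of the plate above 0.010. It slides stiffly (3 N) and stays where it is left. It goes home only with the wheel at rest in a click; else it lands on the plate at 0.010.
- pin_knob (a point): Centre of the flat top of the lock pin's steel knob, 20 mm across, 24 mm high, 124 mm from the wheel's axis; 154 mm above the table with the pin home; it rises with the pin. Fingers fit on both sides of it along the rim (across the stand's x).
- teapot: Small clay-coloured teapot, fixed on a rubber pad 88 mm across at the middle of the wheel and turning with it. Body 90 mm across; spout (wheel's +y) and handle (-y) reach 65 mm from the axis; its top is 66 mm above the wheel's face. Origin on the axis at the wheel's face. Freshly painted: not to be touched.
- glaze_jar: Grey jar with a white cap, 64 mm across, 75 mm high; origin at its underside. Leave alone.
- brush: Flat brush, 190 mm long, lying; origin at its middle on the table. Leave alone.
- bisque_cup: Plain bisque cup, 76 mm across, 75 mm high; origin at its underside. Leave alone.

How it is judged:
On the way, in this order (a step that is already met when the one before it is completed fails the run):
1. the lock pin is drawn clear of the index plate (value of joint pin above 0.0105 m and value of joint wheel between -0.2 and 0.2 rad), for 0.2 s.
2. with the pin up, the wheel rests in the third click clockwise (value of joint pin above 0.0095 m and value of joint wheel between 1.5008 and 1.6408 rad and velocity of joint wheel between -0.08 and 0.08 rad/s), for 0.3 s.
At the end, for the whole second after the job is handed in: The wheel is at rest three clicks clockwise of its start (1.571 rad, within 0.04) and the lock pin is home (within 2 mm of its lowest position) (value of joint wheel between 1.5308 and 1.6108 rad and velocity of joint wheel between -0.05 and 0.05 rad/s and value of joint pin below 0.002 m); the robot touches nothing.
It fails at once if the wheel is borne on with more than 30 N (contact force between any of the fingers, the arm and head above 30 N).
It fails at once if the painted teapot is touched (contact force between any of the fingers, the arm and teapot above 0.3 N).
It fails at once if the jar, brush or cup is shifted by more than 20 mm (distance of any of glaze_jar, brush, bisque_cup from where it was at the start of the episode above 0.02 m).
It also fails if it takes over 61 s, if anything falls off the work surface, if the arm or the gripper's body presses on something with over 40 N, if the wrist force passes 120 N, or if a joint passes its speed limit or range.

## Working session

There is one attempt and no reset: what is moved stays moved. The work goes in short steps, Python scripts to look and compute and a shell command to move; the robot and the scene stay as the last step left them, time stands still between calls to the robot, and variables do not carry over. Pictures are saved under pics/ and viewed, at most 10 in all, crops included, and the job is handed in when it is done.

```bash
mkdir -p pics; ls; python3 - <<'E'
from station import ctrl, optics
import cv2,numpy as np
for n in("side","top"):
    im,d=optics.get_image(n); cv2.imwrite(f"pics/{n}0.png",im[:,:,::-1]); np.savez(f"{n}0.npz",im=im,d=d)
    p=optics.camera_params(n); print(n,np.round(p["mtx"],1).tolist(),np.round(p["extrinsics"],3).tolist())
o=ctrl.get_obs(); print({k:np.round(v,3).tolist() for k,v in o.items()}, ctrl.grasp_offset)
E
```

```text
pics
side [[551.1, 0.0, 312.9], [0.0, 551.1, 242.4], [0.0, 0.0, 1.0]] [[-0.796, -0.41, 0.445, 0.008], [-0.605, 0.525, -0.599, 0.774], [0.012, -0.746, -0.666, 0.989], [0.0, 0.0, 0.0, 1.0]]
top [[573.3, 0.0, 313.0], [0.0, 573.3, 231.9], [0.0, 0.0, 1.0]] [[0.005, -0.989, 0.148, 0.355], [-1.0, -0.002, 0.024, -0.028], [-0.023, -0.148, -0.989, 1.587], [0.0, 0.0, 0.0, 1.0]]
{'t': 0.1, 'q': [-1.243, 0.053, 1.614, -0.0, 1.476, -0.119], 'dq': [0.001, -0.002, -0.003, 0.0, 0.001, -0.001], 'effort': [0.0, -39.491, -37.136, -0.0, 0.004, -0.0], 'tool_pos': [0.27, -0.563, 0.23], 'tool_rot': [-3.062, -0.696, 0.0], 'contact_force': [-0.697, -0.508, -0.596], 'wrist_torque': [0.026, 0.005, 0.005], 'grip_force': 0.0, 'opening': 0.085} 0.0187
```

View pics/top0.png

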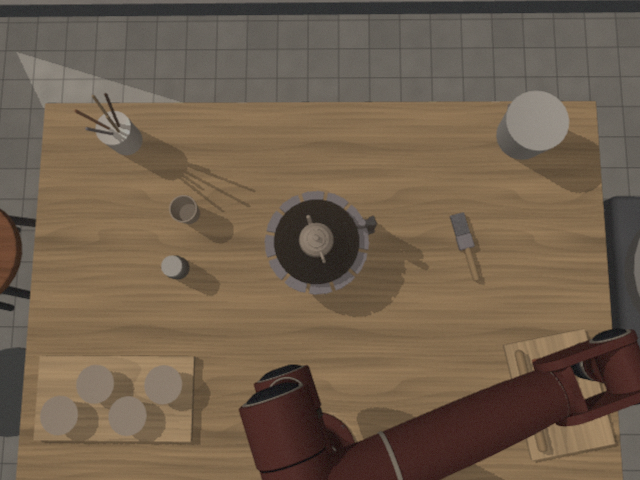

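View pics/side0.png

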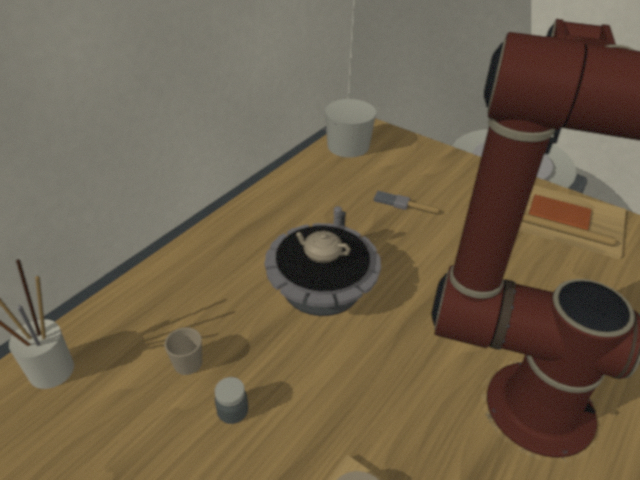

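The top view shows the wheel around (317,242), with the pin post to its right at about (370,225), the brush at (465,245), and the cup and jar on the far left. In the side view the pin is at (340,215), behind the wheel. Next I'll measure the wheel and the knob.

```bash
cat > h.py <<'E'
import numpy as np,cv2
from station import ctrl,optics
P={n:optics.camera_params(n) for n in("side","top")}
def ray(n,u,v):
    K,E=P[n]["mtx"],P[n]["extrinsics"]; d=E[:3,:3]@np.linalg.solve(K,[u,v,1.]); return E[:3,3],d
def plane(n,u,v,z):
    o,d=ray(n,u,v); return o+d*(z-o[2])/d[2]
def tri(a,b):
    (o1,d1),(o2,d2)=ray("side",*a),ray("top",*b)
    s=np.linalg.lstsq(np.c_[d1,-d2],o2-o1,rcond=None)[0]; p,q=o1+d1*s[0],o2+d2*s[1]; return (p+q)/2,np.linalg.norm(p-q)
def proj(n,p):
    E=np.linalg.inv(P[n]["extrinsics"]); c=P[n]["mtx"]@(E[:3,:3]@p+E[:3,3]); return c[:2]/c[2]
def cloud(n,d):
    v,u=np.mgrid[:480,:640]; K,E=P[n]["mtx"],P[n]["extrinsics"]
    c=np.stack([(u-K[0,2])/K[0,0]*d,(v-K[1,2])/K[1,1]*d,d],-1); return c@E[:3,:3].T+E[:3,3]
E
python3 - <<'E'
from h import *
for n,c in(("top",(317,242)),("side",(323,262))):
    z=np.load(n+"0.npz"); im=z["im"]; g=im.max(2)
    m=((g<55)&(z["d"]>0)).astype(np.uint8); k=np.ones((5,5),np.uint8); m=cv2.morphologyEx(m,cv2.MORPH_CLOSE,k)
    N,L,S,C=cv2.connectedComponentsWithStats(m); i=[j for j in range(1,N) if abs(C[j]-c).max()<20 and S[j,4]>800]
    for j in i:
        cn=max(cv2.findContours((L==j).astype(np.uint8),0,1)[0],key=len)
        h=cv2.convexHull(cn)[:,0].astype(float); w=np.array([plane(n,u,v,.104)[:2] for u,v in h]).astype(np.float32)
        (e,ax,an)=cv2.fitEllipse(w); print(n,S[j],"ctr",np.round(e,4),"axes",np.round(ax,4))
    p=cloud(n,z["d"]); q=p[c[1]-80:c[1]+80,c[0]-90:c[0]+90].reshape(-1,3); 
    s=q[(q[:,2]>.095)&(q[:,2]<.112)]; print("plate pts",len(s),np.median(s,0).round(4),(s.min(0)+s.max(0)).round(4)/2,np.ptp(s,axis=0).round(3))
a=np.load("top0.npz")["im"][190:290,260:410,::-1]; b=np.load("side0.npz")["im"][190:310,250:400,::-1]
A=cv2.resize(a,(600,400),interpolation=2); B=cv2.resize(b,None,fx=4,fy=4,interpolation=2)
cv2.imwrite("pics/tz.png",A); cv2.imwrite("pics/sz.png",B)
E
```

```text
top [ 275  200   84   84 4482] ctr [ 0.5528 -0.0012] axes [0.2193 0.2197]
plate pts 4775 [ 0.549  -0.0036  0.104 ] [ 0.5518 -0.0146  0.1035] [0.267 0.286 0.017]
side [ 276  215   94   76 3710] ctr [ 0.557  -0.0146] axes [0.2191 0.2651]
plate pts 4017 [0.5343 0.0275 0.1029] [ 0.55455 -0.0199   0.1035 ] [0.225 0.27  0.017]
```

View pics/tz.png

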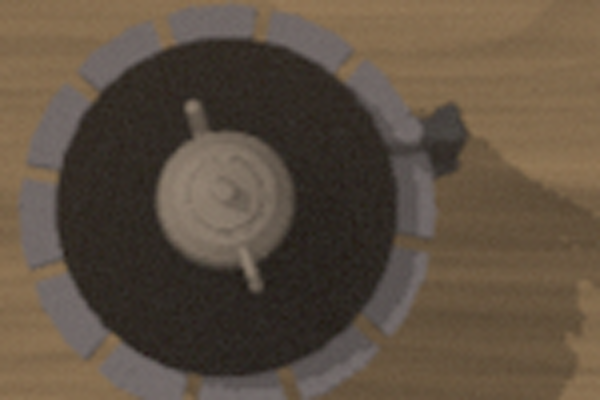

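View pics/sz.png

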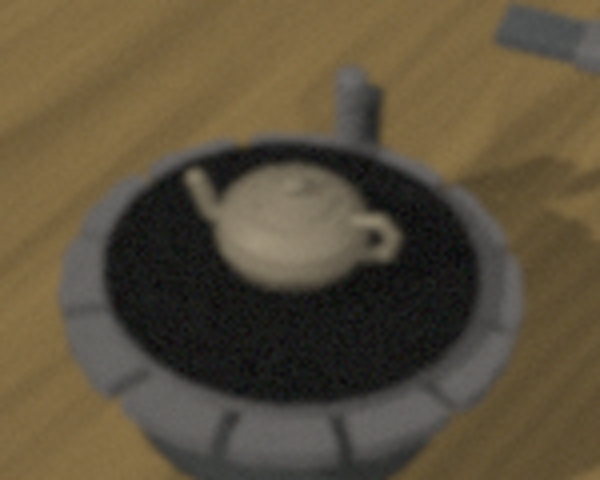

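The zooms show the knob top at crop (404,131) in the top view, so pixel (361,222.7), and at crop (352,73) in the side view, so pixel (338,208.2). The slots are clear, with the spout at the upper left and the handle at the lower right. I'll triangulate the knob and check its distance from the axis and its direction against the slots.

```bash
python3 - <<'E'
from h import *
C=np.array([.5528,-.0012])
p,e=tri((338,208.2),(361,222.7)); r=p[:2]-C; print("knob",p.round(4),"gap",e.round(4),"r",np.hypot(*r).round(4),"ang",np.degrees(np.arctan2(r[1],r[0])).round(1))
q=plane("top",361,222.7,.154); r=q[:2]-C; print("knob@.154",q.round(4),np.hypot(*r),np.degrees(np.arctan2(r[1],r[0])))
# slots in crop (4x): angle mod 30
z=np.load("top0.npz")["d"]
for u,v in [(166,30),(262,22),(352,66),(413,243),(370,327),(288,384),(193,386),(102,350),(52,270),(40,173),(90,85)]:
    w=plane("top",260+u/4,190+v/4,.094)[:2]-C; a=np.degrees(np.arctan2(w[1],w[0])); print(round(a,1),round(a%30,1),np.hypot(*w).round(3))
cl=cloud("top",z)[205:245,340:385].reshape(-1,3)
k=cl[cl[:,2]>.143]; print("knobcloud",len(k),np.median(k,0).round(4)); k=cl[(cl[:,2]>.112)&(cl[:,2]<.122)]; print("post",len(k),k.mean(0).round(4))
cl=cloud("side",np.load("side0.npz")["d"])[200:225,325:352].reshape(-1,3); k=cl[cl[:,2]>.148]; print("knobside",len(k),k.mean(0).round(4), cl[:,2].max())
for n,c in(("brush",None),):
  pass
print(plane("top",465,245,0.005),plane("top",458,214,.01))
E
```

```text
knob [ 0.5931 -0.115   0.1544] gap 0.0001 r 0.1207 ang -70.5
knob@.154 [ 0.5932 -0.115   0.154 ] 0.12077628989588282 -70.47273331290975
18.7 18.7 0.125
-10.9 19.1 0.126
-41.7 18.3 0.126
-101.1 18.9 0.125
-129.9 20.1 0.123
-160.5 19.5 0.123
170.1 20.1 0.12
139.8 19.8 0.124
110.5 20.5 0.121
79.9 19.9 0.124
48.1 18.1 0.121
knobcloud 59 [ 0.5931 -0.1174  0.1532]
post 87 [ 0.6024 -0.1396  0.1171]
knobside 36 [ 0.5625 -0.0645  0.1987] 0.9887762657760741
[ 0.55583508 -0.41060437  0.005     ] [ 0.64196124 -0.39300113  0.01      ]
```

Checks: axis (0.5528, -0.0012); slots put the pin at -70.7° and triangulation puts it at -70.5°; knob top at z 0.154. All of this agrees with the text. I'll take the knob as (0.5935, -0.1168). First I travel above it, then set tool y to heading 19.4°.

```bash
cat > where.py <<'E'
# usage: where.py x y z heading(deg of tool y): what is left in tool axes
import sys; from h import *
from scipy.spatial.transform import Rotation as R
o=ctrl.get_obs(); M=R.from_rotvec(o["tool_rot"]).as_matrix(); t=np.array([float(a) for a in sys.argv[1:4]])
h=np.degrees(np.arctan2(M[1,1],M[0,1])); print("pos",o["tool_pos"].round(4),"heading",h.round(2),"F",o["contact_force"].round(1),"t",round(o["t"],2),"q",o["q"].round(2))
print("left mm",(M.T@(t-o["tool_pos"])*1000).round(1),"roll",round(np.radians(h-float(sys.argv[4])),4) if len(sys.argv)>4 else "")
E
python3 -m handwheel '[{"tx":15,"ty":-8},{"tx":30,"ty":-16},{"tx":36,"ty":-19},{"tx":36,"ty":-19},{"tx":36,"ty":-19},{"tx":36,"ty":-19},{"tx":36,"ty":-19},{"tx":36,"ty":-19},{"tx":36,"ty":-19},{"tx":36,"ty":-19},{"tx":30,"ty":-16},{"tx":15,"ty":-8}]' 50 40
python3 -m handwheel '[{"roll":-0.12},{"roll":-0.12},{"roll":-0.12},{"roll":-0.12},{"roll":-0.12},{"roll":-0.12},{"roll":-0.12},{"roll":-0.12},{"roll":-0.12},{"roll":-0.12},{"roll":-0.12},{"roll":-0.12}]'
python3 -m handwheel '[{},{}]'
python3 where.py .5935 -.1168 .126 19.4
```

```text
pos [ 0.2699 -0.5631  0.2302] heading -64.4 F [-0.7 -0.5 -0.6] t 0.1 q [-1.24  0.05  1.61 -0.    1.48 -0.12]
left mm [ 484.7 -262.5  104.7] roll -1.4626$[0]: bad value
$[0]: bad value
$[0]: bad value
```

```bash
python3 -m handwheel '[{"tx":15,"ty":-8,"tz":0,"roll":0},{"tx":30,"ty":-16,"tz":0,"roll":0}]' 50 40; python3 where.py .5935 -.1168 .126 19.4
```

```text
t: 0.27
tool_pos: [0.2992, -0.5232, 0.2305]
tool_rot: [-3.064, -0.69, 0.001]
contact_force: [0.6, 0.1, 0.4]
opening: 0.0637
grip_force: 0.0
pos [ 0.2992 -0.5232  0.2305] heading -64.63 F [0.6 0.1 0.4] t 0.27 q [-1.17  0.    1.67 -0.    1.47 -0.05]
left mm [ 440.1 -241.   104.4] roll -1.4666
```

All four keys are required in every row.

```bash
python3 -m handwheel '[{"tx":36,"ty":-19,"tz":0,"roll":-0.1},{"tx":38,"ty":-16,"tz":0,"roll":-0.12},{"tx":36,"ty":-11,"tz":0,"roll":-0.12},{"tx":36,"ty":-7,"tz":0,"roll":-0.12},{"tx":37,"ty":-3,"tz":0,"roll":-0.12},{"tx":36,"ty":2,"tz":0,"roll":-0.12}]'; python3 where.py .5935 -.1168 .126 19.4
```

```text
t: 0.77
tool_pos: [0.4321, -0.3315, 0.231]
tool_rot: [-2.633, -1.712, -0.001]
contact_force: [-0.4, -0.2, -0.9]
opening: 0.0501
grip_force: 0.0
pos [ 0.4321 -0.3315  0.231 ] heading -23.93 F [-0.4 -0.2 -0.9] t 0.77 q [-0.79 -0.14  1.8   0.    1.48 -0.37]
left mm [261.7  60.4 105.1] roll -0.7563
```

```bash
python3 -m handwheel '[{"tx":0,"ty":0,"tz":0,"roll":-0.12},{"tx":0,"ty":0,"tz":0,"roll":-0.12},{"tx":0,"ty":0,"tz":0,"roll":-0.12},{"tx":0,"ty":0,"tz":0,"roll":-0.12},{"tx":0,"ty":0,"tz":0,"roll":-0.12},{"tx":0,"ty":0,"tz":0,"roll":-0.06},{"tx":0,"ty":0,"tz":0,"roll":0},{"tx":0,"ty":0,"tz":0,"roll":0}]'; python3 where.py .5935 -.1168 .126 19.4
```

```text
t: 1.43
tool_pos: [0.4314, -0.3335, 0.231]
tool_rot: [-1.946, -2.466, -0.0]
contact_force: [0.8, -0.0, -0.8]
opening: 0.0499
grip_force: 0.0
pos [ 0.4314 -0.3335  0.231 ] heading 13.45 F [ 0.8 -0.  -0.8] t 1.43 q [-0.79 -0.14  1.8   0.    1.48 -1.03]
left mm [173.  208.1 105. ] roll -0.1038
```

```bash
python3 -m handwheel '[{"tx":0,"ty":0,"tz":0,"roll":-0.104},{"tx":12,"ty":18,"tz":0,"roll":0},{"tx":20,"ty":30,"tz":0,"roll":0},{"tx":22,"ty":33,"tz":0,"roll":0},{"tx":22,"ty":33,"tz":0,"roll":0},{"tx":22,"ty":33,"tz":0,"roll":0},{"tx":20,"ty":30,"tz":0,"roll":0},{"tx":20,"ty":30,"tz":0,"roll":0},{"tx":12,"ty":18,"tz":0,"roll":0},{"tx":0,"ty":0,"tz":0,"roll":0},{"tx":0,"ty":0,"tz":0,"roll":0}]'; python3 where.py .5935 -.1168 .126 19.4
```

```text
t: 2.35
tool_pos: [0.5936, -0.1167, 0.2309]
tool_rot: [-1.812, -2.566, 0.001]
contact_force: [-0.6, -0.6, 0.4]
opening: 0.0501
grip_force: 0.0
pos [ 0.5936 -0.1167  0.2309] heading 19.55 F [-0.6 -0.6  0.4] t 2.35 q [-0.32  0.01  1.66 -0.    1.48 -0.66]
left mm [-1.000e-01 -1.000e-01  1.049e+02] roll 0.0026
```

```bash
python3 -m handwheel '[{"tx":0,"ty":0,"tz":12,"roll":0},{"tx":0,"ty":0,"tz":20,"roll":0},{"tx":0,"ty":0,"tz":20,"roll":0},{"tx":0,"ty":0,"tz":20,"roll":0},{"tx":0,"ty":0,"tz":16,"roll":0},{"tx":0,"ty":0,"tz":10,"roll":0},{"tx":0,"ty":0,"tz":6,"roll":0},{"tx":0,"ty":0,"tz":0,"roll":0},{"tx":0,"ty":0,"tz":0,"roll":0}]' 50 40
python3 - <<'E'
from h import *
im,d=optics.get_image("side"); cv2.imwrite("pics/s1.png",cv2.resize(im[100:280,240:480,::-1],(800,600),interpolation=2)); print(ctrl.get_obs()["contact_force"].round(1))
E
```

```text
t: 3.1
tool_pos: [0.5935, -0.1184, 0.1276]
tool_rot: [1.815, 2.564, 0.0]
contact_force: [-0.8, 0.4, -0.2]
opening: 0.0499
grip_force: 0.0
[ 0.3 -0.7 -0.2]
```

View pics/s1.png

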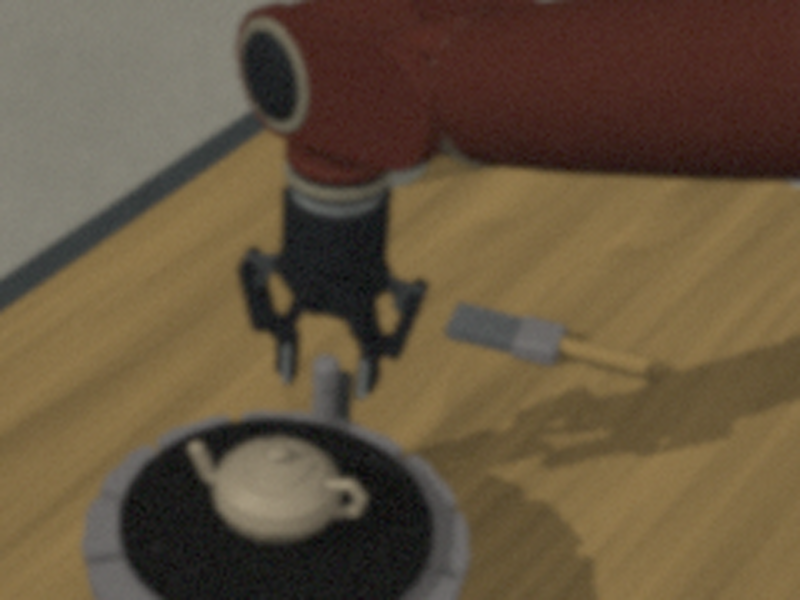

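The fingers at crop x of about 287 and 367 straddle the knob at 325. I'll close on it, then draw the pin up.

```bash
python3 -m handwheel '[{"tx":0,"ty":0,"tz":0,"roll":0},{"tx":0,"ty":0,"tz":0,"roll":0},{"tx":0,"ty":0,"tz":0,"roll":0},{"tx":0,"ty":0,"tz":0,"roll":0},{"tx":0,"ty":0,"tz":0,"roll":0},{"tx":0,"ty":0,"tz":0,"roll":0},{"tx":0,"ty":0,"tz":0,"roll":0},{"tx":0,"ty":0,"tz":0,"roll":0}]' 8 50
python3 -m handwheel '[{"tx":0,"ty":0,"tz":-2,"roll":0},{"tx":0,"ty":0,"tz":-2,"roll":0},{"tx":0,"ty":0,"tz":-2,"roll":0},{"tx":0,"ty":0,"tz":-2,"roll":0},{"tx":0,"ty":0,"tz":0,"roll":0}]'
```

```text
t: 3.82
tool_pos: [0.5944, -0.118, 0.1287]
tool_rot: [1.812, 2.564, 0.001]
contact_force: [0.7, 0.6, 5.3]
opening: 0.0182
grip_force: 49.2
t: 4.23
tool_pos: [0.5943, -0.118, 0.135]
tool_rot: [1.812, 2.563, 0.002]
contact_force: [4.7, -0.4, -1.4]
opening: 0.018
grip_force: 49.1
```

```bash
python3 -m handwheel '[{"tx":0,"ty":0,"tz":-2,"roll":0},{"tx":0,"ty":0,"tz":-2,"roll":0},{"tx":0,"ty":0,"tz":-1,"roll":0},{"tx":0,"ty":0,"tz":-1,"roll":0},{"tx":0,"ty":0,"tz":0,"roll":0},{"tx":0,"ty":0,"tz":0,"roll":0},{"tx":0,"ty":0,"tz":0,"roll":0}]'
python3 - <<'E'
from h import *
im,d=optics.get_image("side"); cv2.imwrite("pics/s2.png",cv2.resize(im[170:240,300:394,::-1],(800,600),interpolation=2)); print(ctrl.get_obs()["contact_force"].round(1))
E
```

```text
t: 4.82
tool_pos: [0.5943, -0.118, 0.1408]
tool_rot: [1.812, 2.564, 0.002]
contact_force: [4.8, -0.3, -2.3]
opening: 0.0178
grip_force: 49.0
[ 5.8  0.2 -2.5]
```

View pics/s2.png

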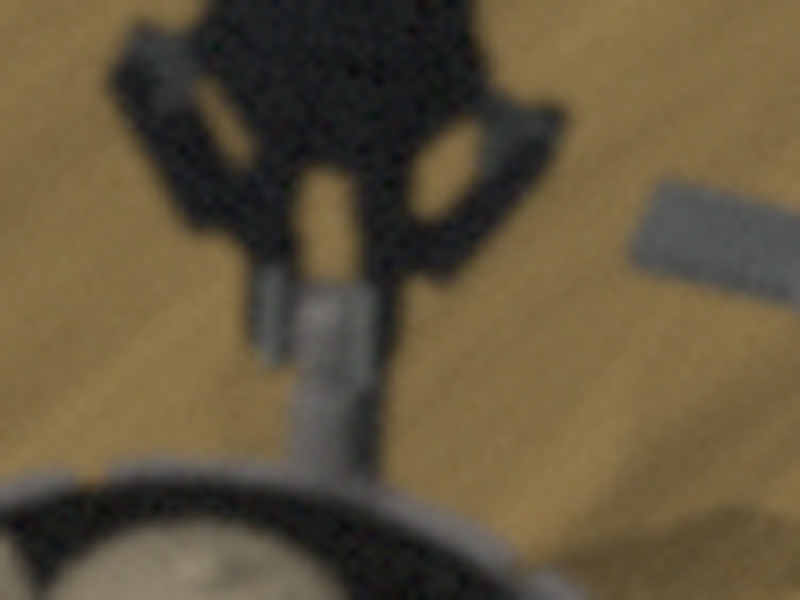

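The knob top, at crop (330,285) or pixel (339,203), has risen with the fingers, and the drag of about 3 N fits. I'll raise it a little more, release and back off, then measure the knob height.

```bash
python3 -m handwheel '[{"tx":0,"ty":0,"tz":-1,"roll":0},{"tx":0,"ty":0,"tz":-1,"roll":0},{"tx":0,"ty":0,"tz":0,"roll":0},{"tx":0,"ty":0,"tz":0,"roll":0}]'
python3 -m handwheel '[{"tx":0,"ty":0,"tz":0,"roll":0},{"tx":0,"ty":0,"tz":0,"roll":0},{"tx":0,"ty":0,"tz":0,"roll":0},{"tx":0,"ty":0,"tz":0,"roll":0},{"tx":0,"ty":0,"tz":-10,"roll":0},{"tx":0,"ty":0,"tz":-20,"roll":0},{"tx":0,"ty":0,"tz":-30,"roll":0},{"tx":0,"ty":0,"tz":-30,"roll":0}]' 50
python3 where.py .4754 .0453 .125 19.4
```

```text
t: 5.2
tool_pos: [0.5943, -0.118, 0.1428]
tool_rot: [1.812, 2.563, 0.002]
contact_force: [4.5, -0.4, -2.4]
opening: 0.0181
grip_force: 49.0
t: 5.87
tool_pos: [0.5927, -0.1177, 0.2339]
tool_rot: [-1.812, -2.563, 0.001]
contact_force: [0.6, 0.6, 0.6]
opening: 0.0501
grip_force: 0.0
pos [ 0.5927 -0.1177  0.2339] heading 19.48 F [0.6 0.6 0.6] t 5.87 q [-0.32  0.    1.66 -0.    1.48 -0.66]
left mm [192.6 -56.  109.3] roll 0.0014
```

```bash
python3 -m handwheel '[{"tx":14,"ty":-4,"tz":0,"roll":0},{"tx":24,"ty":-8,"tz":0,"roll":0},{"tx":30,"ty":-9,"tz":0,"roll":0},{"tx":32,"ty":-9,"tz":0,"roll":0},{"tx":30,"ty":-9,"tz":0,"roll":0},{"tx":30,"ty":-9,"tz":0,"roll":0},{"tx":21,"ty":-7,"tz":0,"roll":0},{"tx":12,"ty":-4,"tz":0,"roll":0},{"tx":0,"ty":0,"tz":0,"roll":0},{"tx":0,"ty":0,"tz":0,"roll":0},{"tx":0,"ty":0,"tz":0,"roll":0},{"tx":0,"ty":0,"tz":0,"roll":0}]' 0
python3 where.py .4723 .0453 .125 19.4
python3 - <<'E'
from h import *
C=np.array([.5528,-.0012])
im,d=optics.get_image("top"); np.savez("top1.npz",im=im,d=d); cl=cloud("top",d)[200:245,345:385].reshape(-1,3)
k=cl[cl[:,2]>.157]; print("knob",len(k),np.median(k,0).round(4))
E
```

```text
t: 6.87
tool_pos: [0.4741, 0.0436, 0.2334]
tool_rot: [1.815, 2.564, -0.0]
contact_force: [-0.1, -0.9, -0.2]
opening: 0.0
grip_force: 0.0
pos [0.4741 0.0436 0.2334] heading 19.41 F [-0.1 -0.9 -0.2] t 6.87 q [-0.06 -0.32  1.95 -0.    1.51 -0.4 ]
left mm [  2.3  -1.1 108.4] roll 0.0001
knob 56 [ 0.5938 -0.1169  0.1672]
```

The pin is 14 mm up, from depth medians of 0.1532 and then 0.1672. Now down onto the ring.

```bash
python3 -m handwheel '[{"tx":2,"ty":-1,"tz":15,"roll":0},{"tx":0,"ty":0,"tz":30,"roll":0},{"tx":0,"ty":0,"tz":30,"roll":0},{"tx":0,"ty":0,"tz":20,"roll":0},{"tx":0,"ty":0,"tz":12,"roll":0},{"tx":0,"ty":0,"tz":8,"roll":0},{"tx":0,"ty":0,"tz":4,"roll":0},{"tx":0,"ty":0,"tz":0,"roll":0},{"tx":0,"ty":0,"tz":0,"roll":0}]'
python3 -m handwheel '[{"tx":0,"ty":0,"tz":1,"roll":0},{"tx":0,"ty":0,"tz":1,"roll":0},{"tx":0,"ty":0,"tz":1,"roll":0},{"tx":0,"ty":0,"tz":0,"roll":0},{"tx":0,"ty":0,"tz":0,"roll":0}]'
```

```text
t: 7.67
tool_pos: [0.4729, 0.0458, 0.1156]
tool_rot: [1.813, 2.564, 0.002]
contact_force: [1.4, 0.2, 0.4]
opening: 0.0001
grip_force: 0.0
t: 8.08
tool_pos: [0.4719, 0.046, 0.1115]
tool_rot: [1.813, 2.565, 0.0]
contact_force: [0.5, 0.2, -0.5]
opening: -0.0001
grip_force: 0.0
```

```bash
python3 -m handwheel '[{"tx":0,"ty":0,"tz":2,"roll":0},{"tx":0,"ty":0,"tz":2,"roll":0},{"tx":0,"ty":0,"tz":1,"roll":0},{"tx":0,"ty":0,"tz":0,"roll":0},{"tx":0,"ty":0,"tz":0,"roll":0}]'
python3 -m handwheel '[{"tx":0,"ty":0,"tz":0.5,"roll":0},{"tx":0,"ty":0,"tz":0.5,"roll":0},{"tx":0,"ty":0,"tz":0,"roll":0},{"tx":0,"ty":0,"tz":0,"roll":0}]'
```

```text
t: 8.5
tool_pos: [0.4718, 0.046, 0.1061]
tool_rot: [-1.813, -2.565, 0.0]
contact_force: [0.3, 0.3, 0.8]
opening: 0.0002
grip_force: 0.0
t: 8.83
tool_pos: [0.4719, 0.0459, 0.1053]
tool_rot: [1.814, 2.565, -0.0]
contact_force: [-0.0, 0.1, -0.1]
opening: -0.0002
grip_force: 0.0
```

```bash
python3 -m handwheel '[{"tx":0,"ty":0,"tz":0.5,"roll":0},{"tx":0,"ty":0,"tz":0.5,"roll":0},{"tx":0,"ty":0,"tz":0,"roll":0},{"tx":0,"ty":0,"tz":0,"roll":0}]'
python3 -m handwheel '[{"tx":0,"ty":0,"tz":0.5,"roll":0},{"tx":0,"ty":0,"tz":0,"roll":0},{"tx":0,"ty":0,"tz":0,"roll":0}]'
```

```text
t: 9.17
tool_pos: [0.4719, 0.0459, 0.1043]
tool_rot: [-1.814, -2.565, 0.0]
contact_force: [-0.0, -0.7, 0.4]
opening: 0.0001
grip_force: 0.0
t: 9.42
tool_pos: [0.4718, 0.046, 0.1038]
tool_rot: [-1.814, -2.565, 0.0]
contact_force: [-0.5, -0.2, -0.1]
opening: -0.0001
grip_force: 0.0
```

```bash
python3 -m handwheel '[{"tx":0,"ty":0,"tz":0.5,"roll":0},{"tx":0,"ty":0,"tz":0.3,"roll":0},{"tx":0,"ty":0,"tz":0,"roll":0},{"tx":0,"ty":0,"tz":0,"roll":0}]'
python3 -m handwheel '[{"tx":0,"ty":0,"tz":0.5,"roll":0},{"tx":0,"ty":0,"tz":0,"roll":0},{"tx":0,"ty":0,"tz":0,"roll":0}]'
```

```text
t: 9.75
tool_pos: [0.4721, 0.046, 0.1036]
tool_rot: [1.813, 2.565, 0.0]
contact_force: [-1.9, 0.3, 5.0]
opening: -0.0
grip_force: 2.4
t: 10.0
tool_pos: [0.4721, 0.0461, 0.1035]
tool_rot: [-1.814, -2.565, -0.001]
contact_force: [-3.8, 1.3, 8.2]
opening: -0.0001
grip_force: 3.8
```

Contact is at z 0.1037 with about 6.5 N/mm. Work out the arc.

```bash
python3 -c "
import numpy as np
C=np.array([.5528,-.0012]);r=93.4
t=np.radians(149.7-3*np.arange(31));P=r*np.c_[np.cos(t),np.sin(t)];D=np.diff(P,axis=0)
a=np.radians(109.4);b=np.radians(19.4)
print([(round(d[0]*np.cos(a)+d[1]*np.sin(a),1),round(d[0]*np.cos(b)+d[1]*np.sin(b),1)) for d in D])"
python3 -m handwheel '[{"tx":0,"ty":0,"tz":0.7,"roll":0},{"tx":0,"ty":0,"tz":0,"roll":0},{"tx":0,"ty":0,"tz":0,"roll":0}]'
```

```text
[(np.float64(3.1), np.float64(3.8)), (np.float64(2.9), np.float64(4.0)), (np.float64(2.6), np.float64(4.1)), (np.float64(2.4), np.float64(4.2)), (np.float64(2.2), np.float64(4.4)), (np.float64(2.0), np.float64(4.5)), (np.float64(1.7), np.float64(4.6)), (np.float64(1.5), np.float64(4.7)), (np.float64(1.2), np.float64(4.7)), (np.float64(1.0), np.float64(4.8)), (np.float64(0.7), np.float64(4.8)), (np.float64(0.5), np.float64(4.9)), (np.float64(0.2), np.float64(4.9)), (np.float64(-0.0), np.float64(4.9)), (np.float64(-0.3), np.float64(4.9)), (np.float64(-0.5), np.float64(4.9)), (np.float64(-0.8), np.float64(4.8)), (np.float64(-1.0), np.float64(4.8)), (np.float64(-1.3), np.float64(4.7)), (np.float64(-1.5), np.float64(4.6)), (np.float64(-1.8), np.float64(4.6)), (np.float64(-2.0), np.float64(4.5)), (np.float64(-2.2), np.float64(4.3)), (np.float64(-2.5), np.float64(4.2)), (np.float64(-2.7), np.float64(4.1)), (np.float64(-2.9), np.float64(3.9)), (np.float64(-3.1), np.float64(3.8)), (np.float64(-3.3), np.float64(3.6)), (np.float64(-3.5), np.float64(3.4)), (np.float64(-3.6), np.float64(3.3))]
t: 10.25
tool_pos: [0.4722, 0.0462, 0.1035]
tool_rot: [-1.813, -2.565, -0.001]
contact_force: [-5.6, 0.3, 11.0]
opening: -0.0002
grip_force: 5.6
```

```bash
python3 -m handwheel '[{"tx":0,"ty":0,"tz":0.3,"roll":0},{"tx":1.5,"ty":1.9,"tz":0,"roll":0},{"tx":1.6,"ty":1.9,"tz":0,"roll":0},{"tx":2.9,"ty":4,"tz":0,"roll":0}]'
python3 -m handwheel '[{"tx":2.6,"ty":4.1,"tz":0,"roll":0},{"tx":2.4,"ty":4.2,"tz":0,"roll":0}]'
python3 - <<'E'
from h import *
im,d=optics.get_image("top"); np.savez("top2.npz",im=im)
a=np.load("top1.npz")["im"]
A=np.hstack([cv2.resize(x[190:295,262:375,::-1],None,fx=3.5,fy=3.5,interpolation=2) for x in(a,im)])
cv2.imwrite("pics/t2.png",A)
E
```

```text
t: 10.58
tool_pos: [0.4777, 0.0533, 0.1035]
tool_rot: [1.813, 2.564, -0.003]
contact_force: [-4.1, -2.5, 11.2]
opening: -0.0
grip_force: 5.6
t: 10.75
tool_pos: [0.4847, 0.0613, 0.1035]
tool_rot: [1.812, 2.563, 0.0]
contact_force: [-2.9, -1.4, 8.3]
opening: 0.0001
grip_force: 4.7
```

View pics/t2.png

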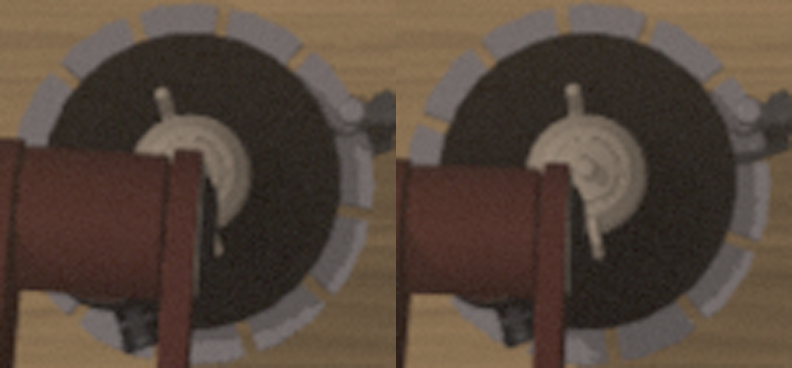

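The right half shows the slots and the spout turned about 12° clockwise, so the wheel follows the fingertip. The normal force dropped to 8 N, so I'll add some press and go on.

```bash
python3 -m handwheel '[{"tx":2.2,"ty":4.4,"tz":0.4,"roll":0},{"tx":2,"ty":4.5,"tz":0.3,"roll":0},{"tx":1.7,"ty":4.6,"tz":0.1,"roll":0}]'
python3 -m handwheel '[{"tx":1.5,"ty":4.7,"tz":0,"roll":0},{"tx":1.2,"ty":4.7,"tz":0,"roll":0},{"tx":1,"ty":4.8,"tz":0,"roll":0}]'
```

```text
t: 11.05
tool_pos: [0.4967, 0.0719, 0.1035]
tool_rot: [1.811, 2.561, 0.005]
contact_force: [1.1, 0.5, 9.6]
opening: 0.0002
grip_force: 5.0
t: 11.3
tool_pos: [0.5091, 0.08, 0.1035]
tool_rot: [1.811, 2.561, 0.005]
contact_force: [-4.0, -4.1, 13.4]
opening: 0.0002
grip_force: 6.9
```

```bash
python3 -m handwheel '[{"tx":0.7,"ty":4.8,"tz":0.2,"roll":0},{"tx":0.5,"ty":4.9,"tz":0,"roll":0},{"tx":0.2,"ty":4.9,"tz":0,"roll":0}]'
python3 -m handwheel '[{"tx":0,"ty":4.9,"tz":0,"roll":0},{"tx":-0.3,"ty":4.9,"tz":0,"roll":0},{"tx":-0.5,"ty":4.9,"tz":0,"roll":0}]'
```

```text
t: 11.55
tool_pos: [0.5216, 0.0857, 0.1035]
tool_rot: [1.811, 2.562, 0.001]
contact_force: [-2.7, -2.9, 12.8]
opening: 0.0002
grip_force: 6.5
t: 11.8
tool_pos: [0.5364, 0.09, 0.1035]
tool_rot: [1.811, 2.561, 0.004]
contact_force: [-2.0, -1.2, 11.5]
opening: 0.0
grip_force: 5.3
```

```bash
python3 -m handwheel '[{"tx":-0.8,"ty":4.8,"tz":0.2,"roll":0},{"tx":-1,"ty":4.8,"tz":0,"roll":0},{"tx":-1.3,"ty":4.7,"tz":0,"roll":0}]'
python3 -m handwheel '[{"tx":-1.5,"ty":4.6,"tz":0,"roll":0},{"tx":-1.8,"ty":4.6,"tz":0,"roll":0},{"tx":-2,"ty":4.5,"tz":0,"roll":0}]'
python3 - <<'E'
from h import *
im,d=optics.get_image("top"); np.savez("top3.npz",im=im)
cv2.imwrite("pics/t3.png",cv2.resize(im[190:295,262:375,::-1],None,fx=5,fy=5,interpolation=2))
E
```

```text
t: 12.05
tool_pos: [0.5517, 0.092, 0.1035]
tool_rot: [1.81, 2.56, 0.007]
contact_force: [1.8, 0.1, 9.1]
opening: 0.0001
grip_force: 4.5
t: 12.3
tool_pos: [0.5646, 0.0916, 0.1035]
tool_rot: [1.812, 2.563, 0.002]
contact_force: [-5.5, -0.8, 14.7]
opening: -0.0003
grip_force: 7.2
```

View pics/t3.png

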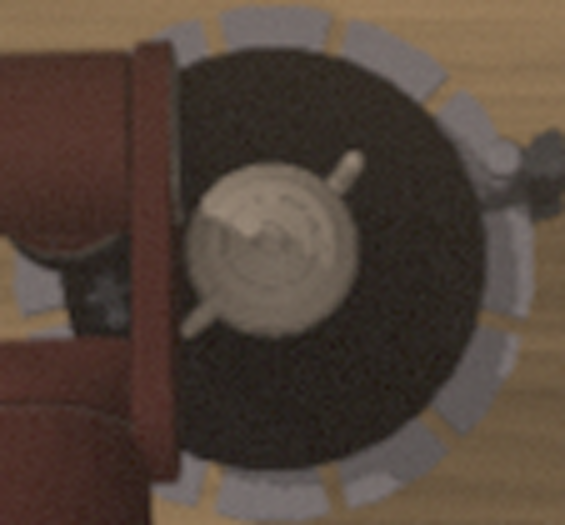

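The spout is now about 63° clockwise of its start, at crop (355,158) around (272,245), which is no slip to speak of. Now the third click.

```bash
python3 -m handwheel '[{"tx":-2.2,"ty":4.3,"tz":0,"roll":0},{"tx":-2.5,"ty":4.2,"tz":0,"roll":0},{"tx":-2.7,"ty":4.1,"tz":0,"roll":0}]'
python3 -m handwheel '[{"tx":-2.9,"ty":3.9,"tz":0,"roll":0},{"tx":-3.1,"ty":3.8,"tz":0,"roll":0},{"tx":-3.3,"ty":3.6,"tz":0,"roll":0}]'
python3 -m handwheel '[{"tx":-3.5,"ty":3.4,"tz":0,"roll":0},{"tx":-3.6,"ty":3.3,"tz":0,"roll":0},{"tx":0,"ty":0,"tz":0,"roll":0},{"tx":0,"ty":0,"tz":0,"roll":0}]'
python3 -m handwheel '[{"tx":0,"ty":0,"tz":-1,"roll":0},{"tx":0,"ty":0,"tz":-2,"roll":0},{"tx":0,"ty":0,"tz":-10,"roll":0},{"tx":0,"ty":0,"tz":-30,"roll":0},{"tx":0,"ty":0,"tz":-40,"roll":0},{"tx":0,"ty":0,"tz":-40,"roll":0},{"tx":0,"ty":0,"tz":-10,"roll":0},{"tx":0,"ty":0,"tz":0,"roll":0},{"tx":0,"ty":0,"tz":0,"roll":0}]'
python3 where.py .594 -.1181 .2 19.4
```

```text
t: 12.6
tool_pos: [0.5794, 0.0888, 0.1035]
tool_rot: [1.811, 2.562, 0.004]
contact_force: [-2.5, -0.4, 12.0]
opening: -0.0002
grip_force: 6.0
t: 12.85
tool_pos: [0.594, 0.0835, 0.1035]
tool_rot: [1.81, 2.56, 0.005]
contact_force: [0.8, -1.0, 9.6]
opening: 0.0003
grip_force: 4.9
t: 13.18
tool_pos: [0.6028, 0.0789, 0.1035]
tool_rot: [1.81, 2.56, 0.005]
contact_force: [0.2, -1.1, 9.3]
opening: -0.0002
grip_force: 4.9
t: 13.93
tool_pos: [0.5997, 0.0796, 0.2338]
tool_rot: [1.813, 2.565, 0.001]
contact_force: [1.6, -0.7, -1.1]
opening: 0.0001
grip_force: 0.0
pos [0.5997 0.0796 0.2338] heading 19.48 F [ 1.6 -0.7 -1.1] t 13.93 q [ 0.01  0.    1.66  0.    1.48 -0.33]
left mm [-184.4  -71.3   33.7] roll 0.0015
```

```bash
python3 -m handwheel '[{"tx":-12,"ty":-5,"tz":0,"roll":0},{"tx":-24,"ty":-9,"tz":0,"roll":0},{"tx":-28,"ty":-11,"tz":0,"roll":0},{"tx":-28,"ty":-11,"tz":0,"roll":0},{"tx":-28,"ty":-11,"tz":0,"roll":0},{"tx":-28,"ty":-11,"tz":0,"roll":0},{"tx":-24,"ty":-9,"tz":0,"roll":0},{"tx":-12,"ty":-4,"tz":0,"roll":0},{"tx":0,"ty":0,"tz":0,"roll":0},{"tx":0,"ty":0,"tz":0,"roll":0},{"tx":0,"ty":0,"tz":0,"roll":0}]' 0 30
python3 where.py .594 -.1181 .172 19.4
python3 - <<'E'
from h import *
a=np.load("side0.npz")["im"]; im,_=optics.get_image("side"); t,_=optics.get_image("top")
A=cv2.resize(t[190:295,262:375,::-1],(400,372),interpolation=2);B=cv2.resize(im[190:310,255:395,::-1],(400,372),interpolation=2)
cv2.imwrite("pics/f.png",np.hstack([A,B]))
E
```

```text
t: 14.85
tool_pos: [0.5938, -0.1167, 0.2323]
tool_rot: [-1.812, -2.564, 0.0]
contact_force: [0.3, -0.8, 0.1]
opening: -0.0001
grip_force: 0.0
pos [ 0.5938 -0.1167  0.2323] heading 19.52 F [ 0.3 -0.8  0.1] t 14.85 q [-0.32  0.01  1.66  0.    1.48 -0.66]
left mm [-1.5 -0.2 60.3] roll 0.0021
```

View pics/f.png

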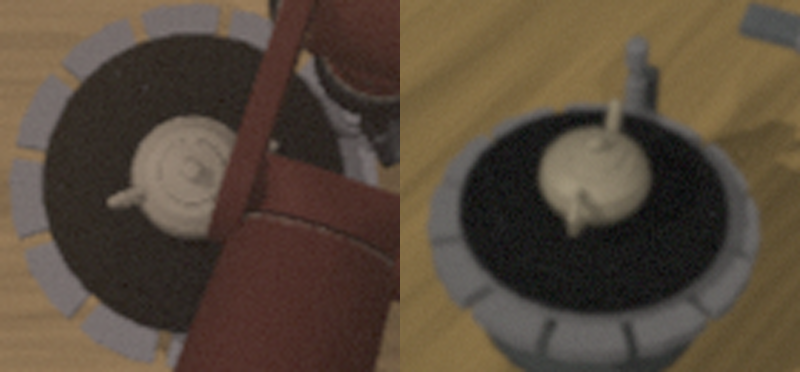

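The handle now points left and 19° below horizontal, where it was 19° right of straight down. That is exactly 90° clockwise, with the slots in register and the pin up. I'll push the pin home.

```bash
python3 -m handwheel '[{"tx":-1.5,"ty":0,"tz":15,"roll":0},{"tx":0,"ty":0,"tz":20,"roll":0},{"tx":0,"ty":0,"tz":14,"roll":0},{"tx":0,"ty":0,"tz":7,"roll":0},{"tx":0,"ty":0,"tz":4,"roll":0},{"tx":0,"ty":0,"tz":0,"roll":0},{"tx":0,"ty":0,"tz":0,"roll":0}]'
python3 -m handwheel '[{"tx":0,"ty":0,"tz":2,"roll":0},{"tx":0,"ty":0,"tz":2,"roll":0},{"tx":0,"ty":0,"tz":2,"roll":0},{"tx":0,"ty":0,"tz":1,"roll":0},{"tx":0,"ty":0,"tz":0,"roll":0},{"tx":0,"ty":0,"tz":0,"roll":0}]'
python3 -m handwheel '[{"tx":0,"ty":0,"tz":2,"roll":0},{"tx":0,"ty":0,"tz":2,"roll":0},{"tx":0,"ty":0,"tz":2,"roll":0},{"tx":0,"ty":0,"tz":0,"roll":0},{"tx":0,"ty":0,"tz":0,"roll":0}]'
```

```text
t: 15.53
tool_pos: [0.595, -0.1189, 0.1739]
tool_rot: [1.813, 2.565, 0.0]
contact_force: [1.0, 0.3, 0.5]
opening: 0.0001
grip_force: 0.0
t: 16.03
tool_pos: [0.595, -0.1192, 0.1668]
tool_rot: [1.813, 2.564, 0.001]
contact_force: [1.3, -0.7, 0.1]
opening: -0.0
grip_force: 0.7
t: 16.45
tool_pos: [0.5945, -0.119, 0.16]
tool_rot: [-1.813, -2.565, 0.0]
contact_force: [1.1, -0.8, 2.0]
opening: 0.0
grip_force: 0.6
```

```bash
python3 -m handwheel '[{"tx":0,"ty":0,"tz":2,"roll":0},{"tx":0,"ty":0,"tz":2,"roll":0},{"tx":0,"ty":0,"tz":1,"roll":0},{"tx":0,"ty":0,"tz":0,"roll":0},{"tx":0,"ty":0,"tz":0,"roll":0}]'
python3 -m handwheel '[{"tx":0,"ty":0,"tz":0.5,"roll":0},{"tx":0,"ty":0,"tz":0.5,"roll":0},{"tx":0,"ty":0,"tz":0.5,"roll":0},{"tx":0,"ty":0,"tz":0,"roll":0},{"tx":0,"ty":0,"tz":0,"roll":0}]'
```

```text
t: 16.87
tool_pos: [0.5944, -0.1189, 0.1548]
tool_rot: [-1.813, -2.565, 0.0]
contact_force: [0.5, 0.4, 0.1]
opening: 0.0002
grip_force: 0.3
t: 17.28
tool_pos: [0.5944, -0.119, 0.154]
tool_rot: [-1.813, -2.565, 0.0]
contact_force: [-2.1, 1.2, 3.5]
opening: 0.0002
grip_force: 2.1
```

```bash
python3 -m handwheel '[{"tx":0,"ty":0,"tz":0.7,"roll":0},{"tx":0,"ty":0,"tz":0.6,"roll":0},{"tx":0,"ty":0,"tz":0,"roll":0},{"tx":0,"ty":0,"tz":0,"roll":0}]'
python3 -m handwheel '[{"tx":0,"ty":0,"tz":-2,"roll":0},{"tx":0,"ty":0,"tz":-6,"roll":0},{"tx":0,"ty":0,"tz":-20,"roll":0},{"tx":0,"ty":0,"tz":-30,"roll":0},{"tx":-20,"ty":0,"tz":-30,"roll":0},{"tx":-40,"ty":0,"tz":0,"roll":0},{"tx":-40,"ty":0,"tz":0,"roll":0},{"tx":-40,"ty":0,"tz":0,"roll":0},{"tx":-20,"ty":0,"tz":0,"roll":0},{"tx":0,"ty":0,"tz":0,"roll":0},{"tx":0,"ty":0,"tz":0,"roll":0}]'
python3 - <<'E'
from h import *
t,d=optics.get_image("top"); s,ds=optics.get_image("side")
cl=cloud("top",d)[205:245,340:385].reshape(-1,3); k=cl[(cl[:,2]>.143)&(cl[:,2]<.2)]; print(len(k),np.median(k,0).round(4) if len(k) else "")
A=cv2.resize(t[190:295,262:385,::-1],(400,372),interpolation=2);B=cv2.resize(s[190:310,255:395,::-1],(400,372),interpolation=2)
cv2.imwrite("pics/g.png",np.hstack([A,B]))
E
```

```text
t: 17.62
tool_pos: [0.5946, -0.119, 0.154]
tool_rot: [-1.813, -2.565, 0.0]
contact_force: [-6.1, 1.7, 9.2]
opening: -0.0002
grip_force: 4.6
t: 18.53
tool_pos: [0.6478, -0.2708, 0.2394]
tool_rot: [-1.815, -2.563, -0.0]
contact_force: [-0.8, -0.4, -0.1]
opening: 0.0
grip_force: 0.0
55 [ 0.5944 -0.1177  0.1527]
```

View pics/g.png

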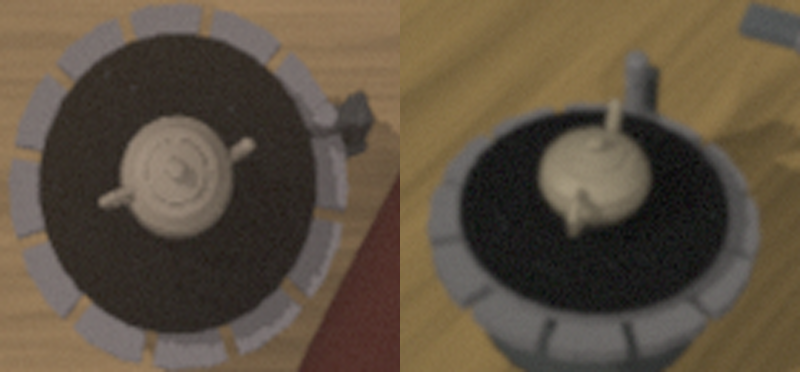

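The knob is back at its starting height, 0.1527 against 0.1532. The pin stopped firmly at z 0.154, the wheel stands at 90°, and the arm is clear of everything.

```bash
python3 -c "
from station import ctrl
print(ctrl.finish_job())"
```

```text
the job is handed in; nothing more can be done
None
```

The job is handed in: I drew the pin up about 14 mm, turned the wheel three clicks (90°) clockwise with readings of at most 15 N on it, and pushed the pin back home; the last pictures show the wheel at 90° and the knob at its starting height, but no verdict came back.

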